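Layer the parts of a machine mount on its base plate

ROBOT

A 6-joint arm with a two-finger parallel gripper is mounted at the origin on the work surface. World frame = base frame: x ahead of the robot, y to its left, z up, the work surface at z = 0. Lengths are in m, angles in rad, forces in N, time in s.
With the tool pointing down it reaches from about 0.25 to 0.775 m from the base axis. Payload 4 kg.
Tool frame: the origin (TCP) lies midway between the tips of the shut fingers; the grasp point (between the pads) lies 19 mm behind it (grip_point_offset is the distance from the TCP to the grasp point, in m); z points along the fingers, y is the line along which they close (so a half turn about z gives the same grasp; the last joint's range is limited). The gripper opens to 94 mm and grips with 3 to 60 N. Pads are 16 mm wide; open, the fingers measure 119 mm over their backs; the gripper's body (75 mm by 177 mm) begins 78 mm behind the grasp point.
Start: joints at [1.044, 0.087, 1.371, -0, 1.684, -0.103], TCP at [0.226, 0.501, 0.206] pointing down, gripper open.
Joint ranges: [-3.1, 3.1], [-0.76, 2.03], [0.27, 2.55], [-1.08, 4.22], [0.17, 2.65], [-2.57, 2.57]. Speed limits (rad/s): [2.79, 2.79, 3.14, 3.14, 3.14, 3.14].

INTERFACE

Orientations are given as [roll, pitch, yaw] about the fixed x, y, z axes, in that order (R = Rz(yaw) Ry(pitch) Rx(roll)).
In Python, from bench import * gives the robot as it stands.
- The arm moves only by the tool carry_out, never from a script. Its argument "commands" is a list of rows, each a list of 6 numbers: the shift along the tool's x, y, z in m, then the turn, a rotation vector about the tool's x, y, z in rad. In form: [[tx, ty, tz, rx, ry, rz], ...]. A call has exactly 5 rows; each row is the pose to reach, as a shift and turn from the pose commanded when the call began, along the tool's axes at that moment; what a row does not reach only later rows make up. A row lasts 1/10 s, in which the tool goes at most 50 mm and 8.59 degrees, less where a joint would pass 70% of its speed; a pose out of reach is approached as far as the arm can. A call with a gripper value outside its range is refused whole. "jaw" is the opening, from 0 (shut) to 1 (fully open), set as the call begins (left out, the last holds). The fingers move at their own pace and stop on an object; the grip force is fixed at half the most. Time passes only in rows, so rows that repeat a pose let the fingers close, or fill a call up. It gives the time, the measured TCP pose, the force, the opening and the grip force at its end, in the units of the state.
- get_obs(): the state, without advancing time (a new reading comes with each control period).
- snapshot(name): name is "scene" or "top" or "wrist"; returns a dict with "img" (480x640x3 uint8, red, green, blue), "range_z" (480x640 float32, m along the optical axis (not along the pixel's ray), 0 where there is no reading), "fx", "fy", "cx", "cy" (pixels), "distortion" ([k1, k2, p1, p2, k3] as OpenCV has them; the pictures are not rectified), "R" (3x3) and "t" (3): a world point X has camera coordinates R X + t. Camera axes: x right, y down, z forward; pixel columns grow to the right and rows downward; lengths in m; the calibration is good to about 2 mm. A picture is of the moment at which its call begins.
- close_job(): hands the job in; it is judged then, once.
The state is a dict: "time": time; "joint_positions": joint angles; "qvel": joint speeds; "joint_torque": joint torques, N m; "tool_pos": TCP position; "ee_rot": TCP orientation; "wrist_force": force on the tool from outside, world axes, zero at the start; "wrist_torque": the same for the moment, N m; "width": finger opening in m; "finger_force": force on a finger pad.
Only numpy, scipy, OpenCV 4.12 (cv2) and the standard library are available. Lean on these libraries where they do the work, as an engineer would, in place of code of your own. Each camera call takes 0.05 s, during which the arm holds its last target. There are 200 camera calls.

TASK

Build up the anti-vibration mount on the round steel base plate: lay the thick rubber pad on the plate first, then the steel spacer disc with the hole, then the black cap with its boss upward, all lying flat and centred on the plate. Set each part down rather than dropping it, leave the plate where it lies, and do not disturb the saddle, the bracket or the clip.

Things in the scene. Friction and masses are not known exactly. Their poses are not given: they have to be found in the camera images.
- plate: Round bare-steel base plate, 120 mm diameter, 8 mm thick, about 0.7 kg, lying loose on the bench; four dark bolt holes (flat marks) 47 mm from the centre. Origin at the centre of its underside, z up; its top face is at z = 8 mm.
- pad: Solid dark rubber disc, 62 mm diameter, 22 mm thick, with a shallow waist (59 mm diameter) round the middle of its side, no hole, about 0.08 kg, rigid. Lies flat on the bench. Origin at the centre of its underside, z up. Goes first.
- spacer: Flat steel disc (thick ring), 62 mm outer diameter, 16 mm thick, with a 22 mm through hole in the middle, about 0.3 kg. Lies flat on the bench. Origin at the centre of its underside, z up. Goes second.
- cap: Black plastic cap: a flat disc 56 mm diameter and 12 mm thick with a round boss, 28 mm diameter and 24 mm tall, standing on the middle of its top (36 mm tall in all), about 0.08 kg. Can be pinched by the boss. Lies boss up on the bench. Origin at the centre of its underside, z up. Goes third.
- saddle: Bystander: arched half-shell of steel sheet, 85 mm long, about 80 mm wide, 40 mm tall. Origin at its underside, under the middle.
- bracket: Bystander: flat brass-coloured bracket, 170 x 70 x 5 mm (long along its x), with one large and one small hole. Origin at the centre of its underside.
- clip: Bystander: black plastic U-shaped clip, 70 x 55 x 45 mm tall. Origin at the centre of its underside.
There are look-alikes about, which are no part of the job. What is shaped like the spacer but blue is not meant. Several things look just like the pad: the one meant starts farthest from the robot's base.

How it is judged:
By the outcome, as a careful person would: the job done as asked, in the order asked, and still so for the second after the job is handed in, with the robot touching nothing.
It also fails if it takes over 64 s, if anything falls off the work surface, if the arm or the gripper's body presses on something with over 40 N, if the wrist force passes 120 N, or if a joint passes its speed limit or range.

## Working session

There is one attempt and no reset: what is moved stays moved. The work goes in short steps, Python scripts to look and compute and a tool call to move; the robot and the scene stay as the last step left them, time stands still between calls to the robot, and variables do not carry over. Pictures are saved under pics/ and viewed, at most 10 in all, crops included, and the job is handed in when it is done.

Besides the shell and the picture viewer there is one more tool, called after "Request:" by a JSON object that holds its "method" and its "body", one argument or row to a line. carry_out: Moves the arm, as the interface text tells. Its arguments: {"type":"object","properties":{"commands":{"type":"array","items":{"type":"array","items":{"type":"number"}}},"jaw":{"type":"number"}},"required":["commands"]}

```bash
mkdir -p pics; cat > h.py <<'E'
from bench import *
import numpy as np, cv2
def shot(n,f):
    s=snapshot(n); cv2.imwrite('pics/'+f+'.png',s['img'][:,:,::-1]); np.savez('/tmp/'+f+'.npz',**s); return s
def K(s): return np.array([[s['fx'],0,s['cx']],[0,s['fy'],s['cy']],[0,0,1.]])
def plane(s,px,z):
    u=cv2.undistortPoints(np.array(px,float).reshape(-1,1,2),K(s),np.array(s['distortion'],float))[:,0]
    R=np.array(s['R']);t=np.array(s['t']);d=np.c_[u,np.ones(len(u))]@R;c=-R.T@t
    return c+d*((z-c[2])/d[:,2])[:,None]
def cloud(s):
    g=np.mgrid[0:480,0:640][::-1].reshape(2,-1).T.astype(float)
    u=cv2.undistortPoints(g.reshape(-1,1,2),K(s),np.array(s['distortion'],float))[:,0]
    d=np.array(s['range_z'],float).ravel()
    X=(np.c_[u,np.ones(len(u))]*d[:,None]-np.array(s['t']))@np.array(s['R']); X[d<=0]=np.nan
    return X.reshape(480,640,3)
E
python3 - <<'E'
from h import *
a=shot('top','top1');b=shot('scene','scene1')
print(get_obs())
for s in(a,b): print(-np.array(s['R']).T@s['t'],s['fx'])
X=cloud(a);z=X[:,:,2]
m=((z>0.004)&(z<0.09)).astype(np.uint8);m=cv2.morphologyEx(m,cv2.MORPH_OPEN,np.ones((3,3)))
n,l,st,c=cv2.connectedComponentsWithStats(m)
for i in range(1,n):
    if st[i,4]>60:
        q=X[l==i]; print(c[i].round(),st[i,4],q[:,:].mean(0).round(3),'ext',np.ptp(q,0).round(3),'zmax',np.percentile(q[:,2],[50,95]).round(4))
E
```

```text
{'time': 0.1, 'joint_positions': array([ 1.04388097e+00,  8.78640656e-02,  1.37209738e+00,  5.83799210e-06,
        1.68360628e+00, -1.03085560e-01]), 'qvel': array([ 0.00068115,  0.00143172, -0.00376734, -0.00166303, -0.00236671,
       -0.00119571]), 'joint_torque': array([ 1.56080401e-03, -3.41254950e+01, -3.03301513e+01,  7.19031016e-02,
        3.04356928e-02, -1.17182499e-04]), 'tool_pos': array([0.22593334, 0.50090593, 0.20443345]), 'ee_rot': array([-3.13962867e+00, -2.09011816e-04,  2.71776331e+00]), 'wrist_force': array([-0.41664174,  0.1184638 , -0.12587743]), 'wrist_torque': array([-0.01711134,  0.00225173,  0.0024835 ]), 'finger_force': 0.0, 'width': 0.09378384845270615}
[0.3697073  0.05508557 0.91754254] 463.25638214880115
[ 1.19934409 -0.52176062  1.01565384] 620.6501941876325
[303. 136.] 123 [0.792 0.101 0.006] ext [0.031 0.039 0.005] zmax [0.006 0.008]
[296. 158.] 269 [0.743 0.115 0.006] ext [0.067 0.055 0.006] zmax [0.0058 0.0082]
[118. 156.] 139 [0.744 0.498 0.014] ext [0.017 0.059 0.018] zmax [0.0142 0.0184]
[498. 180.] 1019 [ 0.692 -0.304  0.027] ext [0.085 0.079 
[... 567 characters left out ...]
.06  0.06  0.016] zmax [0.0159 0.0184]
[480. 251.] 580 [ 0.545 -0.258  0.019] ext [0.054 0.056 0.035] zmax [0.0132 0.0374]
[142. 292.] 1637 [0.453 0.408 0.03 ] ext [0.1   0.097 0.038] zmax [0.033  0.0393]
[415. 295.] 837 [ 0.456 -0.123  0.022] ext [0.062 0.063 0.023] zmax [0.022  0.0245]
[ 37. 337.] 2354 [0.359 0.613 0.04 ] ext [0.126 0.16  0.08 ] zmax [0.0352 0.079 ]
[637. 348.] 225 [ 0.349 -0.586  0.012] ext [0.109 0.014 0.02 ] zmax [0.0121 0.0201]
[406. 360.] 877 [ 0.334 -0.105  0.022] ext [0.062 0.061 0.023] zmax [0.0219 0.0245]
[ 39. 421.] 887 [0.2   0.592 0.043] ext [0.052 0.108 0.079] zmax [0.0426 0.0782]
[ 46. 464.] 234 [0.119 0.579 0.031] ext [0.034 0.007 0.06 ] zmax [0.0314 0.0573]
```

View pics/top1.png

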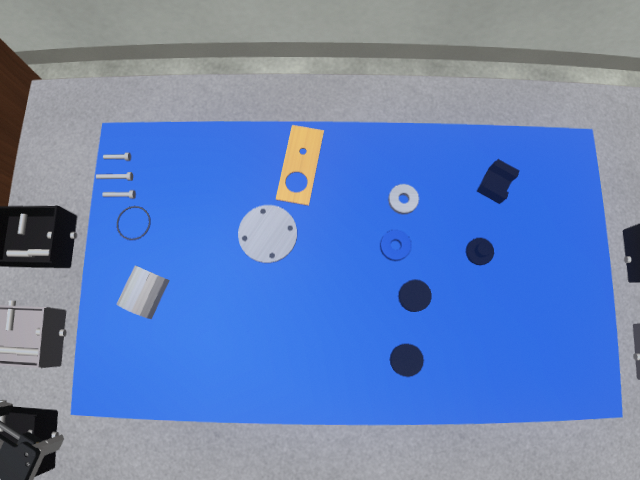

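View pics/scene1.png

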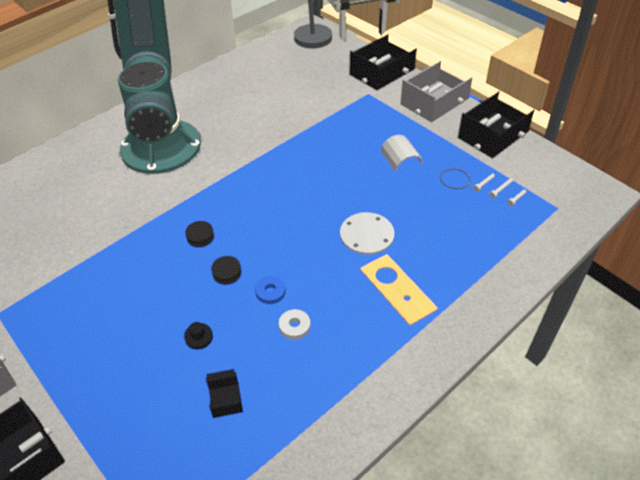

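Top view: the steel spacer is at (403,199), the blue look-alike at (395,245), the cap at (480,251) and the plate at (267,234). There are two pad candidates, A at (415,295) and B at (406,360). By depth A is 0.47 m from the base and B is 0.35 m, so A is the pad meant. I'll confirm that in a crop and refine the centres.

```bash
cat >> h.py <<'E'
def centre(s,seed,z,win=45):
    """circle centre/diameter of the thing around seed whose top rim lies at height z (not blue mat)"""
    u,v=map(int,seed);x0,y0=max(u-win,0),max(v-win,0)
    hsv=cv2.cvtColor(np.array(s['img'])[y0:v+win,x0:u+win],cv2.COLOR_RGB2HSV)
    mat=cv2.inRange(hsv,(100,150,140),(125,255,255))
    m=cv2.morphologyEx(255-mat,cv2.MORPH_OPEN,np.ones((3,3)))
    cs=[c for c in cv2.findContours(m,cv2.RETR_EXTERNAL,cv2.CHAIN_APPROX_NONE)[0] if cv2.pointPolygonTest(c,(u-x0,v-y0),True)>-8]
    c=max(cs,key=cv2.contourArea)[:,0]+[x0,y0]
    P=plane(s,c,z)[:,:2]
    (x,y),(a,b),_=cv2.fitEllipse(P.astype(np.float32)); return np.round([x,y,a,b],4)
E
python3 - <<'E'
from h import *
L=lambda f:dict(np.load('/tmp/'+f+'.npz'))
a=L('top1');b=L('scene1')
for n,p,q,z,w in [('plate',(267,234),(367,233),.008,36),('padA',(415,295),(226,269),.022,32),('padB',(406,360),(199,233),.022,32),('spacer',(403,199),(294,323),.016,26),('cap',(480,251),(198,337),.012,24)]:
    print(n,centre(a,p,z,w),centre(b,q,z,w))
i=a['img'][170:390,360:520,::-1]; j=b['img'][210:370,150:330,::-1]
i=cv2.resize(i,None,fx=2.5,fy=2.5);j=cv2.resize(j,None,fx=2.2,fy=2.2)
o=np.zeros((550,800,3),np.uint8);o[:i.shape[0],:i.shape[1]]=i;o[:j.shape[0],400:400+j.shape[1]]=j[:, :400]
cv2.imwrite('pics/crop1.png',o)
E
```

```text
plate [0.5796 0.1689 0.1186 0.1194] [0.5812 0.1641 0.1211 0.1265]
padA [ 0.4555 -0.123   0.0594  0.0629] [ 0.4632 -0.1312  0.0599  0.0751]
padB [ 0.3336 -0.1043  0.0592  0.0622] [ 0.3411 -0.1128  0.0602  0.0772]
spacer [ 0.6534 -0.1069  0.0614  0.0634] [ 0.6575 -0.1136  0.0631  0.0713]
cap [ 0.5462 -0.2601  0.0536  0.0571] [ 0.5494 -0.2658  0.0526  0.061 ]
```

View pics/crop1.png

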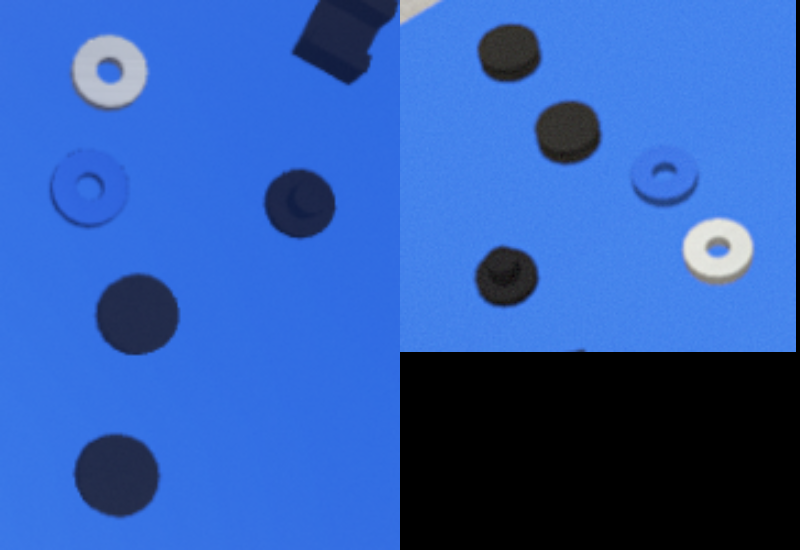

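The crop confirms it. In the left half, pad A at (138,314) is a plain disc with no hole and is the farther of the two from the base; B, at (117,475), is nearer. The bright spacer at (109,71) is steel, and the one at (89,187) is blue. First move: turn the fingers to close along world y and head for pad A.

Request:
{"method": "carry_out", "body": {
  "commands": [
    [-0.03,-0.03,0,0,0,-0.085],
    [-0.06,-0.06,0,0,0,-0.17],
    [-0.09,-0.09,0,0,0,-0.255],
    [-0.12,-0.12,0,0,0,-0.34],
    [-0.15,-0.152,0,0,0,-0.4238]
  ],
  "jaw": 1
}}

```text
time: 0.6
tool_pos: [0.3004, 0.2995, 0.2049]
ee_rot: [-3.141, -0.0, -3.137]
wrist_force: [1.5, 0.4, -0.6]
width: 0.0938
finger_force: 0.0
```

Request:
{"method": "carry_out", "body": {
  "commands": [
    [-0.02,-0.045,0,0,0,0],
    [-0.04,-0.09,0,0,0,0],
    [-0.06,-0.135,0,0,0,0],
    [-0.08,-0.18,0,0,0,0],
    [-0.1,-0.22,0,0,0,0]
  ]
}}

```text
time: 1.1
tool_pos: [0.4005, 0.0789, 0.2052]
ee_rot: [3.142, 0.0, 3.141]
wrist_force: [0.3, 0.3, -0.7]
width: 0.0944
finger_force: 0.0
```

Request:
{"method": "carry_out", "body": {
  "commands": [
    [-0.011,-0.04,0,0,0,0],
    [-0.022,-0.08,0,0,0,0],
    [-0.033,-0.12,0.0,0,0,0],
    [-0.044,-0.16,0.0,0,0,0],
    [-0.055,-0.2,0.0,0,0,0]
  ]
}}

```text
time: 1.6
tool_pos: [0.4553, -0.1206, 0.205]
ee_rot: [3.141, -0.0, 3.141]
wrist_force: [1.0, 1.6, 0.7]
width: 0.0939
finger_force: 0.0
```

```bash
python3 - <<'E'
from h import *
s=shot('wrist','w1'); o=get_obs(); print(o['tool_pos'],-np.array(s['R']).T@s['t'])
def proj(s,p): return cv2.projectPoints(np.array([p],float),cv2.Rodrigues(np.array(s['R']))[0],np.array(s['t'],float),K(s),np.array(s['distortion'],float))[0].ravel()
p=proj(s,(.456,-.123,.022)); print(p)
try: print(centre(s,p,.022,140))
except Exception as e: print(e)
E
```

```text
[ 0.45633401 -0.12624495  0.20430984] [ 0.37990697 -0.11984778  0.38368843]
[318.28838759 216.55623905]
[ 0.454  -0.126   0.0571  0.0607]
```

View pics/w1.png

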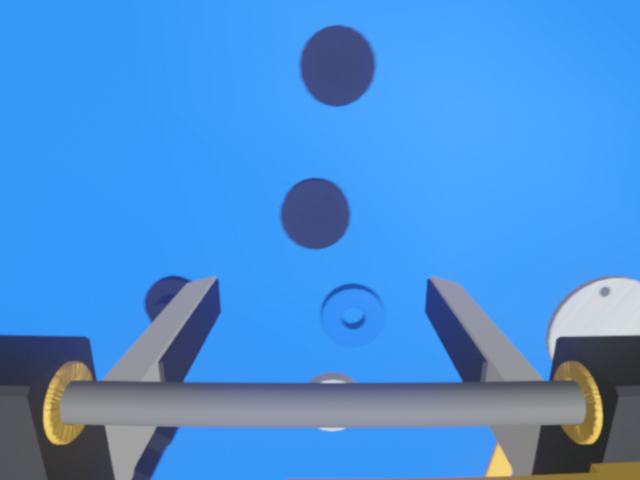

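The wrist view shows pad A at (315,213), the nearer look-alike at (338,65) and the blue ring at (352,315). Going down part way and letting it settle.

Request:
{"method": "carry_out", "body": {
  "commands": [
    [0,-0.003,0.05,0,0,0],
    [0,-0.003,0.1,0,0,0],
    [0,-0.003,0.15,0,0,0],
    [0,-0.003,0.15,0,0,0],
    [0,-0.003,0.15,0,0,0]
  ]
}}

```text
time: 2.15
tool_pos: [0.4549, -0.1215, 0.0554]
ee_rot: [3.141, -0.002, -3.141]
wrist_force: [0.3, -0.2, 0.6]
width: 0.0937
finger_force: 0.0
```

```bash
python3 - <<'E'
from h import *
a=shot('top','t2'); o=get_obs(); print(o['tool_pos'],o['ee_rot'])
s=shot('wrist','w2')
print(get_obs()['tool_pos'],centre(s,(315,213),.022,120))
E
```

```text
[ 0.45690003 -0.12228678  0.05772978] [-3.14045415e+00  3.01275511e-03 -3.14133746e+00]
[ 0.4579181  -0.12270278  0.05896865] [ 0.4531 -0.1247  0.0596  0.0635]
```

Request:
{"method": "carry_out", "body": {
  "commands": [
    [0,-0.002,0.02,0,0,0],
    [0,-0.002,0.04,0,0,0],
    [0,-0.002,0.051,0,0,0],
    [0,-0.002,0.051,0,0,0],
    [0,-0.002,0.051,0,0,0]
  ]
}}

```text
time: 2.75
tool_pos: [0.4568, -0.1244, 0.0063]
ee_rot: [-3.14, 0.003, -3.141]
wrist_force: [0.8, -0.6, -0.2]
width: 0.094
finger_force: 0.0
```

Request:
{"method": "carry_out", "body": {
  "commands": [
    [0,0,0,0,0,0],
    [0,0,0,0,0,0],
    [0,0,0,0,0,0],
    [0,0,0,0,0,0],
    [0,0,0,0,0,0]
  ],
  "jaw": 0
}}

```text
time: 3.25
tool_pos: [0.4556, -0.1241, 0.0048]
ee_rot: [-3.141, 0.0, -3.142]
wrist_force: [-0.2, 0.1, 1.5]
width: 0.061
finger_force: 30.0
```

Request:
{"method": "carry_out", "body": {
  "commands": [
    [0,0,-0.04,0,0,0],
    [0,0,-0.08,0,0,0],
    [-0.015,0.036,-0.1,0,0,0],
    [-0.033,0.078,-0.1,0,0,0],
    [-0.05,0.118,-0.1,0,0,0]
  ]
}}

```text
time: 3.75
tool_pos: [0.5065, -0.0048, 0.1057]
ee_rot: [-3.142, 0.003, 3.14]
wrist_force: [0.3, 0.1, 0.3]
width: 0.0612
finger_force: 30.0
```

Request:
{"method": "carry_out", "body": {
  "commands": [
    [-0.016,0.038,0,0,0,0],
    [-0.033,0.078,0,0,0,0],
    [-0.05,0.118,0,0,0,0],
    [-0.066,0.155,0,0,0,0],
    [-0.075,0.175,0,0,0,0]
  ]
}}

```text
time: 4.25
tool_pos: [0.5807, 0.1723, 0.1037]
ee_rot: [3.141, -0.001, -3.139]
wrist_force: [-0.0, 0.3, -1.0]
width: 0.0608
finger_force: 30.0
```

```bash
python3 - <<'E'
from h import *
import time
o=[]
s=shot('wrist','w3')
for i in range(4): snapshot('wrist'); o.append(get_obs()['tool_pos'])
print(np.array(o).round(4)); 
a=shot('top','t3'); b=s
X=cloud(s); z=X[...,2]; hsv=cv2.cvtColor(s['img'],cv2.COLOR_RGB2HSV)
m=((abs(z-.008)<.005)&(hsv[...,1]<90)).astype(np.uint8); print(m.sum(), X[m>0].min(0),X[m>0].max(0))
E
```

```text
[[0.5806 0.1719 0.1035]
 [0.5801 0.1701 0.1036]
 [0.5799 0.169  0.1037]
 [0.5798 0.1683 0.1039]]
14775 [0.45616097 0.0740593  0.00305043] [0.77757366 0.37486645 0.01297987]
```

View pics/w3.png

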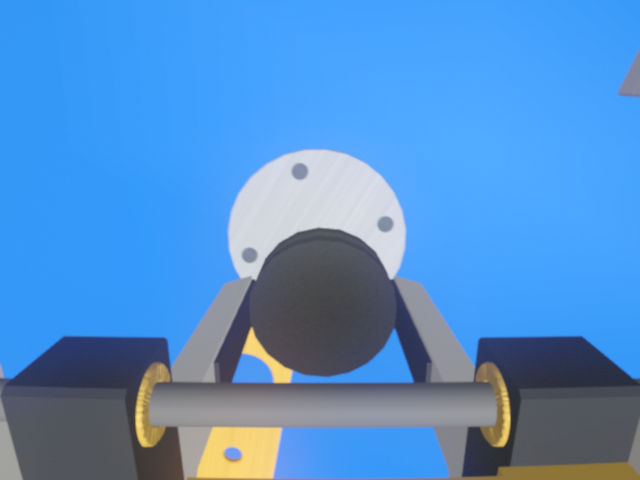

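Wrist view: the pad, at (323,302), is held between the fingers above the plate. The plate's visible arc runs from (229,235) over (317,150) to (406,235). I'll fit both circles to check how well they are centred relative to each other.

```bash
cat >> h.py <<'E'
def circ(P,r=None):
    from scipy.optimize import least_squares
    f=lambda p:np.hypot(P[:,0]-p[0],P[:,1]-p[1])-(p[2] if r is None else r)
    q=least_squares(f,[*P.mean(0)[:2],.05],loss='soft_l1',f_scale=.001); return q.x.round(4),np.abs(f(q.x)).mean().round(5)
E
python3 - <<'E'
from h import *
print(get_obs()['tool_pos'])
s=snapshot('wrist'); g=np.array(s['img']);hsv=cv2.cvtColor(g,cv2.COLOR_RGB2HSV)
pl=((hsv[...,1]<70)&(hsv[...,2]>120)).astype(np.uint8); pl[275:]=0; pl[:,450:]=0
c=max(cv2.findContours(pl,0,cv2.CHAIN_APPROX_NONE)[0],key=cv2.contourArea)[:,0]
# outer arc: neighbours outside are mat
mat=cv2.inRange(hsv,(95,120,140),(125,255,255)); near=cv2.dilate(mat,np.ones((5,5)))
c=np.array([p for p in c if near[p[1],p[0]] and p[1]<255])
P=plane(s,c,.008);print('plate',len(c),circ(P),circ(P,.06))
pd=(g.max(2)<75).astype(np.uint8); pd[378:]=0
pd=cv2.morphologyEx(pd,cv2.MORPH_OPEN,np.ones((9,9)))
n,l,st,_=cv2.connectedComponentsWithStats(pd); i=l[302,323]; print(st[i])
c=max(cv2.findContours((l==i).astype(np.uint8),0,cv2.CHAIN_APPROX_NONE)[0],key=cv2.contourArea)[:,0]
c=c[(c[:,1]>310)&(c[:,1]<374)]
for z in(.118,.121,.124):P=plane(s,c,z);print('pad',z,circ(P),circ(P,.031))
a=snapshot('top');print('top plate',centre(a,(267,234),.008,36))
E
```

```text
[0.57992589 0.1679501  0.104181  ]
plate 284 (array([0.578 , 0.1687, 0.059 ]), np.float64(0.00018)) (array([0.5792, 0.1687, 0.05  ]), np.float64(0.00045))
[     0      0    640    480 305790]
pad 0.118 (array([0.6283, 0.1675, 0.1471]), np.float64(0.00024)) (array([0.5963, 0.1675, 0.05  ]), np.float64(0.11256))
pad 0.121 (array([0.6261, 0.1675, 0.1444]), np.float64(0.00024)) (array([0.5946, 0.1675, 0.05  ]), np.float64(0.10995))
pad 0.124 (array([0.6238, 0.1675, 0.1417]), np.float64(0.00023)) (array([0.5929, 0.1675, 0.05  ]), np.float64(0.10734))
top plate [0.5849 0.1727 0.153  0.1766]
```

Request:
{"method": "carry_out", "body": {
  "commands": [
    [0,0,0.04,0,0,0],
    [0,0,0.075,0,0,0],
    [0,0,0.085,0,0,0],
    [0,0,0.085,0,0,0],
    [0,0,0.085,0,0,0]
  ]
}}

```text
time: 5.15
tool_pos: [0.5815, 0.1689, 0.0212]
ee_rot: [3.141, 0.003, 3.141]
wrist_force: [0.4, 0.2, 0.4]
width: 0.0607
finger_force: 30.0
```

Request:
{"method": "carry_out", "body": {
  "commands": [
    [0,0,0.002,0,0,0],
    [0,0,0.004,0,0,0],
    [0,0,0.006,0,0,0],
    [0,0,0.007,0,0,0],
    [0,0,0.007,0,0,0]
  ]
}}

```text
time: 5.65
tool_pos: [0.5806, 0.1692, 0.0129]
ee_rot: [3.141, 0.001, -3.141]
wrist_force: [-0.5, 0.5, 0.7]
width: 0.0609
finger_force: 30.0
```

Request:
{"method": "carry_out", "body": {
  "commands": [
    [0,0,0.0005,0,0,0],
    [0,0,0.001,0,0,0],
    [0,0,0.001,0,0,0],
    [0,0,0.001,0,0,0],
    [0,0,0.001,0,0,0]
  ]
}}

```text
time: 6.15
tool_pos: [0.5806, 0.1692, 0.0128]
ee_rot: [3.141, 0.001, -3.141]
wrist_force: [-2.7, -0.2, 4.3]
width: 0.0608
finger_force: 30.0
```

Request:
{"method": "carry_out", "body": {
  "commands": [
    [0,0,0,0,0,0],
    [0,0,0,0,0,0],
    [0,0,0,0,0,0],
    [0,0,-0.02,0,0,0],
    [0,0,-0.05,0,0,0]
  ],
  "jaw": 1
}}

```text
time: 6.65
tool_pos: [0.5783, 0.1687, 0.0588]
ee_rot: [-3.141, -0.006, 3.141]
wrist_force: [0.6, 0.2, 0.0]
width: 0.0933
finger_force: 0.0
```

Request:
{"method": "carry_out", "body": {
  "commands": [
    [0,0,-0.04,0,0,0],
    [0,0,-0.068,0,0,0],
    [-0.01,-0.04,-0.068,0,0,0],
    [-0.02,-0.08,-0.068,0,0,0],
    [-0.033,-0.126,-0.068,0,0,0]
  ]
}}

```text
time: 7.15
tool_pos: [0.6136, 0.0428, 0.1298]
ee_rot: [3.141, 0.001, -3.139]
wrist_force: [-0.3, -0.0, -0.1]
width: 0.0938
finger_force: 0.0
```

Request:
{"method": "carry_out", "body": {
  "commands": [
    [-0.01,-0.04,0,0,0,0],
    [-0.02,-0.08,0,0,0,0],
    [-0.03,-0.12,0,0,0,0],
    [-0.04,-0.15,0,0,0,0],
    [-0.04,-0.15,0,0,0,0]
  ]
}}

```text
time: 7.65
tool_pos: [0.6538, -0.1114, 0.1283]
ee_rot: [-3.14, -0.001, 3.136]
wrist_force: [-0.8, 1.1, 0.5]
width: 0.0941
finger_force: 0.0
```

```bash
python3 - <<'E'
from h import *
a=shot('top','t4'); s=shot('wrist','w4'); print(get_obs()['tool_pos'])
g=np.array(a['img'])
hsv=cv2.cvtColor(g,cv2.COLOR_RGB2HSV)
print('plate top',centre(a,(267,234),.008,36))
d=(hsv[...,2]<100).astype(np.uint8); d[:,:230]=0;d[:,305:]=0;d[:200]=0;d[270:]=0
d=cv2.morphologyEx(d,cv2.MORPH_OPEN,np.ones((7,7)))
c=max(cv2.findContours(d,0,cv2.CHAIN_APPROX_NONE)[0],key=cv2.contourArea)[:,0]
print('pad on plate',circ(plane(a,c,.030)))
X=cloud(a);print('pad z',np.median(X[...,2][cv2.erode(d,np.ones((5,5)))>0]))
for z in (.016,):
  p=cv2.projectPoints(np.array([[.6534,-.1069,z]]),cv2.Rodrigues(np.array(s['R']))[0],np.array(s['t'],float),K(s),np.array(s['distortion'],float))[0].ravel();print(p)
  print('spacer wrist',centre(s,p,z,75))
E
```

```text
[ 0.65316615 -0.10728898  0.12861612]
plate top [0.58   0.1688 0.1189 0.1204]
pad on plate (array([0.5789, 0.1693, 0.0301]), np.float64(0.0008))
pad z nan
[323.69999069 236.1979954 ]
spacer wrist [ 0.6521 -0.108   0.0613  0.0631]
```

View pics/t4.png

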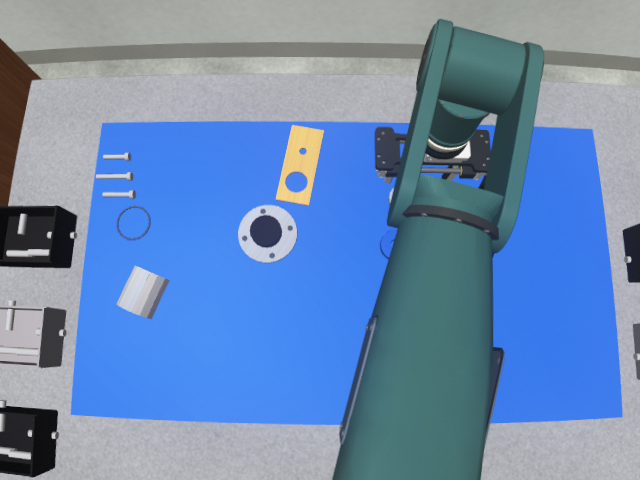

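Top view: the pad at (265,231) sits centred on the plate at (267,234) to about 1 mm, and the bystanders haven't moved. The tool is over the spacer.

Request:
{"method": "carry_out", "body": {
  "commands": [
    [0,0,0.045,0,0,0],
    [0,0,0.09,0,0,0],
    [0,0,0.115,0,0,0],
    [0,0,0.125,0,0,0],
    [0,0,0.125,0,0,0]
  ]
}}

```text
time: 8.25
tool_pos: [0.6526, -0.1052, 0.0035]
ee_rot: [3.141, -0.002, -3.14]
wrist_force: [-0.4, -0.0, -1.2]
width: 0.0937
finger_force: 0.0
```

Request:
{"method": "carry_out", "body": {
  "commands": [
    [0,0,0,0,0,0],
    [0,0,0,0,0,0],
    [0,0,0,0,0,0],
    [0,0,0,0,0,0],
    [0,0,0,0,0,0]
  ],
  "jaw": 0
}}

```text
time: 8.75
tool_pos: [0.6542, -0.1081, 0.0057]
ee_rot: [-3.139, 0.002, 3.141]
wrist_force: [0.9, -1.9, 2.5]
width: 0.0617
finger_force: 30.0
```

Request:
{"method": "carry_out", "body": {
  "commands": [
    [0,0,-0.03,0,0,0],
    [0,0,-0.06,0,0,0],
    [0,0,-0.09,0,0,0],
    [0,0,-0.1,0,0,0],
    [0,0,-0.1,0,0,0]
  ]
}}

```text
time: 9.25
tool_pos: [0.6542, -0.1069, 0.1058]
ee_rot: [-3.141, 0.003, -3.142]
wrist_force: [-0.5, -1.1, -3.9]
width: 0.0619
finger_force: 30.0
```

Request:
{"method": "carry_out", "body": {
  "commands": [
    [0.01,0.035,0,0,0,0],
    [0.02,0.07,0,0,0,0],
    [0.03,0.105,0,0,0,0],
    [0.04,0.14,0,0,0,0],
    [0.05,0.18,0,0,0,0]
  ]
}}

```text
time: 9.75
tool_pos: [0.6011, 0.074, 0.1009]
ee_rot: [-3.142, -0.006, 3.141]
wrist_force: [0.7, -0.4, -3.7]
width: 0.0617
finger_force: 30.0
```

Request:
{"method": "carry_out", "body": {
  "commands": [
    [0.01,0.035,0,0,0,0],
    [0.018,0.07,0,0,0,0],
    [0.0235,0.096,0,0,0,0],
    [0.0235,0.096,0.02,0,0,0],
    [0.0235,0.096,0.04,0,0,0]
  ]
}}

```text
time: 10.25
tool_pos: [0.5783, 0.1703, 0.0617]
ee_rot: [-3.141, -0.003, -3.139]
wrist_force: [0.4, -0.5, -4.0]
width: 0.0614
finger_force: 30.0
```

Request:
{"method": "carry_out", "body": {
  "commands": [
    [0,0,0.01,0,0,0],
    [0,0,0.02,0,0,0],
    [0,0,0.023,0,0,0],
    [0,0,0.025,0,0,0],
    [0,0,0.025,0,0,0]
  ]
}}

```text
time: 10.75
tool_pos: [0.5804, 0.169, 0.0399]
ee_rot: [3.141, 0.001, 3.141]
wrist_force: [-0.2, 0.5, -2.5]
width: 0.0618
finger_force: 30.0
```

```bash
python3 - <<'E'
from h import *
s=shot('wrist','w5')
for i in range(3): snapshot('wrist'); o=get_obs(); print(o['tool_pos'],o['wrist_force'])
E
```

```text
[0.58064213 0.16911287 0.04050361] [ 0.20419783 -0.56584483 -4.09904914]
[0.58061381 0.16913684 0.04049797] [ 0.05218335 -0.13634602 -3.48059629]
[0.58054431 0.16916593 0.04046016] [-0.24732295 -0.31117113 -2.95885116]
```

View pics/w5.png

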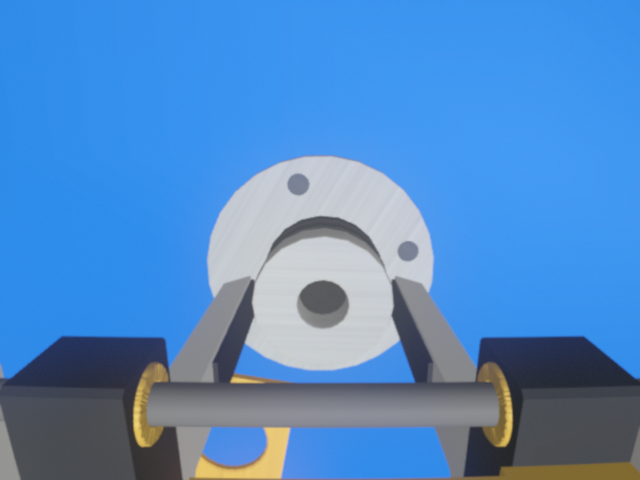

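Wrist view: the spacer is held with its hole at (323,303), 5 mm over the pad, whose edge shows evenly around (325,230). The plate is centred at about (320,262). Lowering to contact.

Request:
{"method": "carry_out", "body": {
  "commands": [
    [0,0,0.002,0,0,0],
    [0,0,0.004,0,0,0],
    [0,0,0.005,0,0,0],
    [0,0,0.0055,0,0,0],
    [0,0,0.0055,0,0,0]
  ]
}}

```text
time: 11.45
tool_pos: [0.5802, 0.1692, 0.0357]
ee_rot: [3.142, 0.001, -3.141]
wrist_force: [-2.7, -0.2, 4.8]
width: 0.0614
finger_force: 30.0
```

Request:
{"method": "carry_out", "body": {
  "commands": [
    [0,0,0,0,0,0],
    [0,0,0,0,0,0],
    [0,0,0,0,0,0],
    [0,0,-0.02,0,0,0],
    [0,0,-0.06,0,0,0]
  ],
  "jaw": 1
}}

```text
time: 11.95
tool_pos: [0.5771, 0.1686, 0.0899]
ee_rot: [-3.14, -0.009, 3.141]
wrist_force: [1.4, -0.2, 0.8]
width: 0.0935
finger_force: 0.0
```

Request:
{"method": "carry_out", "body": {
  "commands": [
    [0,0,-0.0355,0,0,0],
    [0.003,-0.04,-0.0355,0,0,0],
    [0.006,-0.08,-0.0355,0,0,0],
    [0.009,-0.12,-0.0355,0,0,0],
    [0.012,-0.16,-0.0355,0,0,0]
  ]
}}

```text
time: 12.45
tool_pos: [0.5678, 0.0078, 0.1295]
ee_rot: [3.142, 0.001, -3.141]
wrist_force: [1.5, -0.2, -0.0]
width: 0.0939
finger_force: 0.0
```

Request:
{"method": "carry_out", "body": {
  "commands": [
    [0.004,-0.045,0,0,0,0],
    [0.008,-0.09,0,0,0,0],
    [0.012,-0.135,0,0,0,0],
    [0.016,-0.18,0,0,0,0],
    [0.02,-0.225,0,0,0,0]
  ]
}}

```text
time: 12.95
tool_pos: [0.5476, -0.2177, 0.1294]
ee_rot: [3.142, 0.001, 3.142]
wrist_force: [0.3, -1.1, -0.1]
width: 0.0937
finger_force: 0.0
```

Request:
{"method": "carry_out", "body": {
  "commands": [
    [0.002,-0.03,0,0,0,0],
    [0.002,-0.043,0,0,0,0],
    [0.002,-0.043,0,0,0,0],
    [0.002,-0.043,0,0,0,0],
    [0.002,-0.043,0,0,0,0]
  ]
}}

```text
time: 13.45
tool_pos: [0.5463, -0.2571, 0.1295]
ee_rot: [3.141, 0.0, -3.14]
wrist_force: [-0.3, -0.3, 0.5]
width: 0.0944
finger_force: 0.0
```

```bash
python3 - <<'E'
from h import *
a=shot('top','t6'); snapshot('wrist'); s=shot('wrist','w6'); print(get_obs()['tool_pos'])
g=np.array(a['img']);hsv=cv2.cvtColor(g,cv2.COLOR_RGB2HSV)
print('plate',centre(a,(267,234),.008,36))
P=cv2.projectPoints(np.array([[.546,-.26,.012],[.546,-.26,.036]]),cv2.Rodrigues(np.array(s['R']))[0],np.array(s['t'],float),K(s),np.array(s['distortion'],float))[0][:,0]
print(P,centre(s,P[0],.012,80))
ci=cv2.resize(g[190:280,222:312,::-1],(400,400),interpolation=cv2.INTER_CUBIC)
u,v=P[0].astype(int); w=s['img'][v-80:v+80,u-80:u+80,::-1]; w=cv2.convertScaleAbs(cv2.resize(w,(400,400)),alpha=1.8)
cv2.imwrite('pics/c6.png',np.hstack([ci,w])); print(u-80,v-80)
E
```

```text
[ 0.54629273 -0.25746381  0.12963325]
plate [0.5796 0.1689 0.1188 0.1194]
[[317.14722786 233.68558678]
 [316.75050083 242.53211686]] [ 0.5444 -0.262   0.0527  0.0543]
237 153
```

View pics/c6.png

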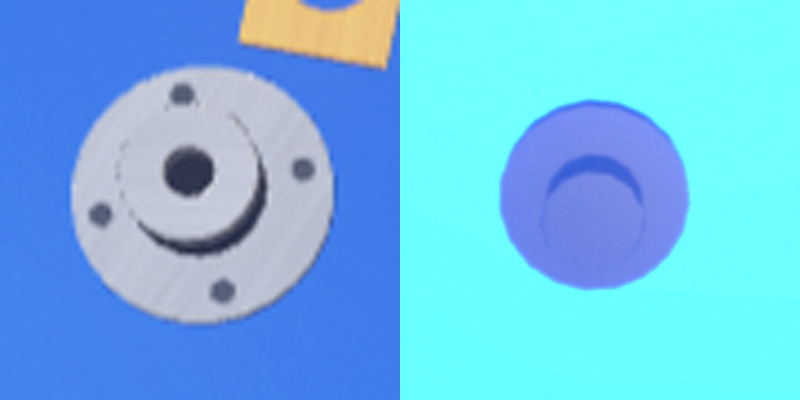

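Left half: the spacer's hole is at (188,171) in the crop, and the shift from the plate centre could be parallax. Right half: the cap is boss up, with the boss at (594,222). Checking both numerically.

```bash
python3 - <<'E'
from h import *
L=lambda f:dict(np.load('/tmp/'+f+'.npz'))
a=L('t6');s=L('w6')
hsv=cv2.cvtColor(a['img'],cv2.COLOR_RGB2HSV)
h=(hsv[...,2]<110).astype(np.uint8)[222:235,258:271]
n,l,st,c=cv2.connectedComponentsWithStats(h); print(st[1:,4],c[1:]+[258,222])
i=1+np.argmax(st[1:,4]); p=c[i]+[258,222]
for z in(.046,.040,.03):print('hole',z,plane(a,[p],z))
X=cloud(a); print('z ring', [X[int(p[1])+d,int(p[0])+e,2].round(4) for d,e in((-8,0),(8,0),(0,-8),(0,8))])
# crop is 2.5x, boss top circle centre (594-400,222)
b=[237+194/2.5,153+222/2.5]; print('boss',plane(s,[b],.036), 'disc',plane(s,[[237+194/2.5,153+195/2.5]],.012))
E
```

```text
[89] [[264.05617978 228.19101124]]
hole 0.046 [[0.58025955 0.17029109 0.046     ]]
hole 0.04 [[0.58170907 0.17108421 0.04      ]]
hole 0.03 [[0.58412492 0.17240606 0.03      ]]
z ring [np.float64(0.0487), np.float64(0.0445), np.float64(0.0442), np.float64(0.045)]
boss [[ 0.545497   -0.26143419  0.036     ]] disc [[ 0.54400709 -0.26183571  0.012     ]]
```

The stack is centred to about 1 mm: the spacer hole is at (0.580, 0.170) and the plate at (0.580, 0.169). Grasping the cap's boss.

Request:
{"method": "carry_out", "body": {
  "commands": [
    [0,-0.001,0.045,0,0,0],
    [0,-0.0015,0.085,0,0,0],
    [0,-0.0015,0.105,0,0,0],
    [0,-0.0015,0.1145,0,0,0],
    [0,-0.0015,0.1145,0,0,0]
  ]
}}

```text
time: 14.1
tool_pos: [0.5453, -0.2593, 0.0136]
ee_rot: [3.14, -0.002, -3.141]
wrist_force: [-1.4, 0.3, 0.7]
width: 0.0939
finger_force: 0.0
```

Request:
{"method": "carry_out", "body": {
  "commands": [
    [0,0,0,0,0,0],
    [0,0,0,0,0,0],
    [0,0,0,0,0,0],
    [0,0,0,0,0,0],
    [0,0,0,0,0,0]
  ],
  "jaw": 0
}}

```text
time: 14.6
tool_pos: [0.5462, -0.2606, 0.0156]
ee_rot: [-3.141, 0.001, 3.142]
wrist_force: [1.4, -0.6, 0.5]
width: 0.0573
finger_force: 0.0
```

Request:
{"method": "carry_out", "body": {
  "commands": [
    [0,0,0,0,0,0],
    [0,0,0,0,0,0],
    [0,0,-0.03,0,0,0],
    [0,0,-0.06,0,0,0],
    [0,0,-0.1,0,0,0]
  ]
}}

```text
time: 15.1
tool_pos: [0.5446, -0.2597, 0.1139]
ee_rot: [3.139, -0.004, 3.142]
wrist_force: [0.5, -0.2, -0.2]
width: 0.0174
finger_force: 0.0
```

The fingers close slowly and I lifted before they reached the boss. Reopening, and checking that the cap hasn't moved.

Request:
{"method": "carry_out", "body": {
  "commands": [
    [0,0,0,0,0,0],
    [0,0,0,0,0,0],
    [0,0,0,0,0,0],
    [0,0,0,0,0,0],
    [0,0,0,0,0,0]
  ],
  "jaw": 0.7
}}

```text
time: 15.6
tool_pos: [0.5451, -0.2599, 0.1131]
ee_rot: [3.14, -0.003, 3.142]
wrist_force: [-1.1, 0.1, -0.1]
width: 0.0538
finger_force: 0.0
```

```bash
python3 - <<'E'
from h import *
s=shot('wrist','w7'); o=get_obs();print(o['tool_pos'],o['width'])
P=cv2.projectPoints(np.array([[.546,-.26,.012]]),cv2.Rodrigues(np.array(s['R']))[0],np.array(s['t'],float),K(s),np.array(s['distortion'],float))[0][0,0]
print(P,centre(s,P,.012,65))
E
```

```text
[ 0.54529086 -0.2600071   0.11344412] 0.057818901272568606
[320.52951313 241.81236052] [ 0.5445 -0.2618  0.053   0.0543]
```

The cap hasn't moved. Repeating the grasp with enough time to close.

Request:
{"method": "carry_out", "body": {
  "commands": [
    [0,0,0.03,0,0,0],
    [0,0,0.07,0,0,0],
    [0,0,0.09,0,0,0],
    [0,0,0.1,0,0,0],
    [0,0,0.1,0,0,0]
  ]
}}

```text
time: 16.15
tool_pos: [0.5448, -0.2597, 0.0129]
ee_rot: [3.14, -0.003, 3.142]
wrist_force: [0.4, 0.3, 0.1]
width: 0.0658
finger_force: 0.0
```

Request:
{"method": "carry_out", "body": {
  "commands": [
    [0,0,0,0,0,0],
    [0,0,0,0,0,0],
    [0,0,0,0,0,0],
    [0,0,0,0,0,0],
    [0,0,0,0,0,0]
  ],
  "jaw": 0
}}

```text
time: 16.65
tool_pos: [0.5463, -0.2609, 0.0158]
ee_rot: [-3.14, 0.001, -3.142]
wrist_force: [-0.5, -1.7, 0.1]
width: 0.0292
finger_force: 0.6
```

Request:
{"method": "carry_out", "body": {
  "commands": [
    [0,0,0,0,0,0],
    [0,0,0,0,0,0],
    [0,0,0,0,0,0],
    [0,0,0,0,0,0],
    [0,0,0,0,0,0]
  ]
}}

```text
time: 17.15
tool_pos: [0.5463, -0.2609, 0.0157]
ee_rot: [-3.14, 0.001, 3.141]
wrist_force: [-0.9, -2.6, 4.9]
width: 0.0272
finger_force: 30.0
```

Request:
{"method": "carry_out", "body": {
  "commands": [
    [0,0,-0.03,0,0,0],
    [0,0,-0.07,0,0,0],
    [0,0,-0.1,0,0,0],
    [-0.002,0.02,-0.1,0,0,0],
    [-0.005,0.06,-0.1,0,0,0]
  ]
}}

```text
time: 17.65
tool_pos: [0.551, -0.2015, 0.1152]
ee_rot: [-3.141, 0.001, 3.138]
wrist_force: [0.5, 0.7, -2.0]
width: 0.0272
finger_force: 30.0
```

Request:
{"method": "carry_out", "body": {
  "commands": [
    [-0.003,0.04,0,0,0,0],
    [-0.006,0.08,0,0,0,0],
    [-0.009,0.12,0,0,0,0],
    [-0.012,0.16,0,0,0,0],
    [-0.015,0.2,0,0,0,0]
  ]
}}

```text
time: 18.15
tool_pos: [0.5647, 0.0019, 0.1134]
ee_rot: [3.14, -0.003, -3.141]
wrist_force: [0.3, -0.2, -1.8]
width: 0.0271
finger_force: 30.0
```

Request:
{"method": "carry_out", "body": {
  "commands": [
    [-0.003,0.04,0,0,0,0],
    [-0.006,0.08,0,0,0,0],
    [-0.01,0.12,0,0,0,0],
    [-0.013,0.155,0,0,0,0],
    [-0.014,0.17,0,0,0,0]
  ]
}}

```text
time: 18.65
tool_pos: [0.5785, 0.1729, 0.1132]
ee_rot: [3.14, -0.004, -3.138]
wrist_force: [0.8, -0.5, -0.3]
width: 0.0274
finger_force: 30.0
```

Request:
{"method": "carry_out", "body": {
  "commands": [
    [0,0,0.02,0,0,0],
    [0,0,0.04,0,0,0],
    [0,0,0.047,0,0,0],
    [0,0,0.05,0,0,0],
    [0,0,0.05,0,0,0]
  ]
}}

```text
time: 19.15
tool_pos: [0.5798, 0.1691, 0.0648]
ee_rot: [-3.142, -0.001, 3.141]
wrist_force: [0.0, -0.8, -0.2]
width: 0.0276
finger_force: 30.0
```

```bash
python3 - <<'E'
from h import *
snapshot('wrist');snapshot('wrist');s=shot('wrist','w8'); o=get_obs();print(o['tool_pos'],o['wrist_force'])
E
```

```text
[0.58070986 0.16947272 0.06623838] [ 0.21781117 -0.54756153 -0.24051013]
```

View pics/w8.png

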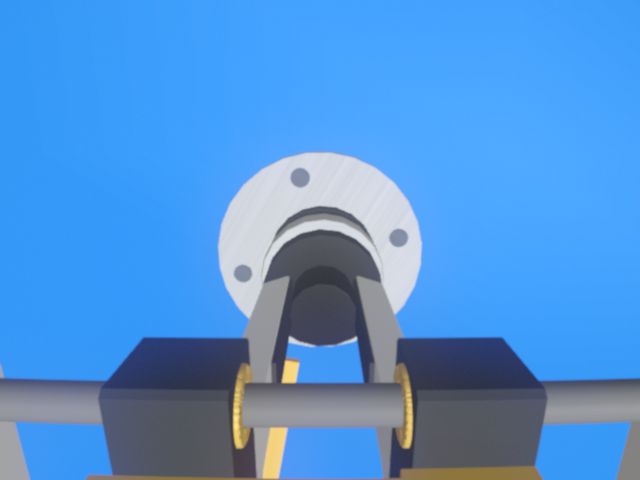

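Wrist view: the cap is held with its boss at (325,312), evenly placed over the spacer rim at (323,225). Its underside is about 4 mm above the spacer. Lowering to contact.

Request:
{"method": "carry_out", "body": {
  "commands": [
    [0,0,0.001,0,0,0],
    [0,0,0.002,0,0,0],
    [0,0,0.003,0,0,0],
    [0,0,0.004,0,0,0],
    [0,0,0.0045,0,0,0]
  ]
}}

```text
time: 19.8
tool_pos: [0.5801, 0.1697, 0.0617]
ee_rot: [3.142, 0.001, -3.141]
wrist_force: [-2.1, 0.2, 7.2]
width: 0.0269
finger_force: 30.0
```

Request:
{"method": "carry_out", "body": {
  "commands": [
    [0,0,0,0,0,0],
    [0,0,0,0,0,0],
    [0,0,0,0,0,0],
    [0,0,0,0,0,0],
    [0,0,0,0,0,0]
  ]
}}

```text
time: 20.3
tool_pos: [0.58, 0.1697, 0.0617]
ee_rot: [3.141, 0.001, -3.142]
wrist_force: [-1.9, 0.2, 5.3]
width: 0.0271
finger_force: 30.0
```

Contact felt. Releasing, rising and backing off to get a clear view.

Request:
{"method": "carry_out", "body": {
  "commands": [
    [0,0,0,0,0,0],
    [0,0,0,0,0,0],
    [0,0,0,0,0,0],
    [0,0,0,0,0,0],
    [0,0,0,0,0,0]
  ],
  "jaw": 0.7
}}

```text
time: 20.8
tool_pos: [0.5798, 0.1696, 0.0602]
ee_rot: [-3.142, -0.0, -3.142]
wrist_force: [0.4, -0.0, -0.3]
width: 0.0633
finger_force: 0.0
```

Request:
{"method": "carry_out", "body": {
  "commands": [
    [0,0,-0.02,0,0,0],
    [0,0,-0.05,0,0,0],
    [0,0,-0.09,0,0,0],
    [0,0,-0.12,0,0,0],
    [0,0,-0.12,0,0,0]
  ]
}}

```text
time: 21.3
tool_pos: [0.5828, 0.1702, 0.1869]
ee_rot: [3.139, 0.011, -3.142]
wrist_force: [-0.1, -0.1, 1.6]
width: 0.0659
finger_force: 0.0
```

Request:
{"method": "carry_out", "body": {
  "commands": [
    [0.02,-0.04,0,0,0,0],
    [0.04,-0.08,0,0,0,0],
    [0.06,-0.12,0,0,0,0],
    [0.08,-0.16,0,0,0,0],
    [0.1,-0.2,0,0,0,0]
  ]
}}

```text
time: 21.8
tool_pos: [0.4783, -0.0316, 0.1789]
ee_rot: [3.141, -0.002, -3.141]
wrist_force: [0.2, -1.0, 0.7]
width: 0.0659
finger_force: 0.0
```

```bash
python3 - <<'E'
from h import *
snapshot('top');a=shot('top','t9');b=shot('scene','s9');o=get_obs();print(o['tool_pos'],o['wrist_force'])
print('plate',centre(a,(267,234),.008,36))
i=cv2.resize(a['img'][110:330,100:330,::-1],(400,383));j=cv2.resize(b['img'][110:350,280:520,::-1],(400,400))
out=np.zeros((400,800,3),np.uint8);out[:383,:400]=i;out[:,400:]=j;cv2.imwrite('pics/c9.png',out)
hsv=cv2.cvtColor(a['img'],cv2.COLOR_RGB2HSV)
d=(hsv[...,2]<90).astype(np.uint8);m=np.zeros_like(d);m[208:252,246:284]=1
d=cv2.morphologyEx(d*m,cv2.MORPH_OPEN,np.ones((5,5)))
c=max(cv2.findContours(d,0,cv2.CHAIN_APPROX_NONE)[0],key=cv2.contourArea)[:,0]
print('cap',circ(plane(a,c,.058)),circ(plane(a,c,.058),.028))
E
```

```text
[ 0.47868892 -0.03207368  0.17934461] [-0.24319469 -0.6539056  -0.30011777]
plate [0.5797 0.1688 0.119  0.1196]
cap (array([0.5792, 0.17  , 0.0262]), np.float64(0.00053)) (array([0.5792, 0.1701, 0.05  ]), np.float64(0.00178))
```

View pics/c9.png

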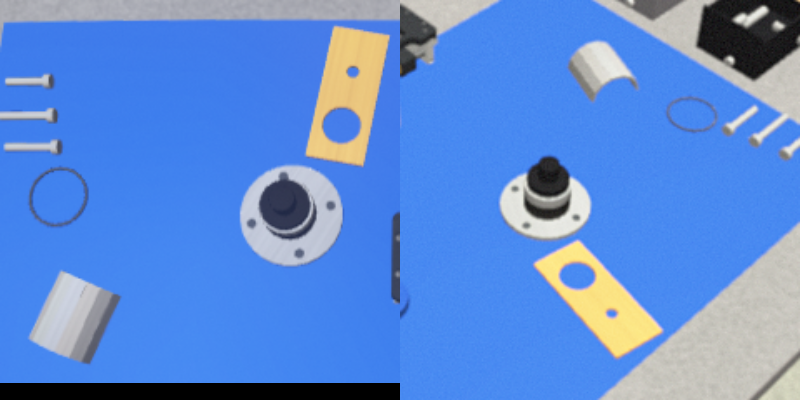

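The right half shows pad, spacer and cap stacked flat on the plate with the boss up at (549,165). By ray-casting the cap is at (0.579, 0.170) and the plate is unmoved at (0.580, 0.169). The saddle and bracket haven't moved, and the arm never came near the clip.

```bash
python3 -c "
from bench import *
print(close_job())"
```

```text
the job is handed in; nothing more can be done
None
```

The mount is built and handed in: pad, spacer and cap (boss up) lie flat on the plate in that order, each within about 1.5 mm of its centre by camera, and the plate, saddle, bracket and clip were left undisturbed.

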